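# Close up the seed propagator

### The job

The seed propagator on the bench has been left open. With the fingertips, gently push its seedling tray in (it has an orange bar across the front) until the tray is fully home, and then push the orange tab on the roof until the vent is fully shut. Only push, do not grip or pick anything up: the two little pots must stay standing in the tray, and everything else on the bench stays where it is.

Things in the scene. Friction and masses are not known exactly. Their poses are not given: they have to be found in the camera images.
- propagator: Seed propagator fixed to the table: black base, clear walls, white roof, 180 mm deep (its x) x 300 wide (its y), roof top 100 mm above the table. Origin: centre of its underside; its x points from its open front to its back (roughly away from the robot, turned up to 0.3 rad either way), y to its left, z up. The black seedling tray slides out of its front, and a grey vent shutter slides on its roof.
- tray (a joint): How far the seedling tray is pulled out of the front (towards the propagator's -x), m: 0 = fully home, at a hard stop; 0.09 = farthest out. Slides stiffly (about 3 N) and stays where it is left.
- bar_face (a point): Centre of the front face of the tray's orange bar handle, which faces the propagator's -x. The bar is 130 mm long (along the propagator's y), 16 thick (x), 30 high, from 30 to 60 mm above the table; its front face stands 45 mm in front of the propagator's front when the tray is home. Moves with the tray.
- vent (a joint): How far the roof vent is open, m: 0 = fully shut, at a hard stop; 0.075 = wide open. The shutter moves towards the propagator's +y as it opens, so it is pushed towards -y to shut. Slides with about 1.5 to 2 N and stays where it is left.
- tab_mid (a point): Centre of the upright orange tab on the grey vent shutter: 50 mm long (the propagator's x), 10 thick (y), 28 high, from 106 to 134 mm above the table. The shutter plate under it, 108 x 100 mm, has its top 106 mm above the table and reaches 50 mm to each side (y) of the tab; two low guide rails (top at 108 mm) lie 58 mm to each side of it in x. Moves with the shutter.
- pot_left_mid (a point): Centre (half-way up) of the left small loose terracotta pot that stands in the front of the tray: 38 mm across, 36 high, seedling to about 35 mm above its rim, 60 g. Its underside is 12 mm above the table. z is its upright axis. It rides with the tray.
- pot_right_mid (a point): Centre (half-way up) of the right small loose terracotta pot that stands in the front of the tray: 38 mm across, 36 high, seedling to about 35 mm above its rim, 60 g. Its underside is 12 mm above the table. z is its upright axis. It rides with the tray.
- grass_pot: Bystander: terracotta pot of grass, 84 mm across, 70 high (grass to about 140). Origin: centre of its underside. Loose; not part of the job.
- feed_bottle: Bystander: plant-feed bottle with a green cap, 60 mm across, 150 high. Origin: centre of its underside. Loose; not part of the job.
- algae_jar: Bystander: glass jar of green algae with a white lid, 72 mm across, 114 high. Origin: centre of its underside. Loose; not part of the job.
- trowel: Bystander: hand trowel lying flat, 230 mm long, 22 high. Origin: centre of its underside. Loose; not part of the job.
- seed_tin: Bystander: green seed tin, 90 x 60 x 50 mm. Origin: centre of its underside. Loose; not part of the job.
Things that resemble listed ones, but are neither listed nor needed, are in the scene too. Leave any blue or yellow look-alike of the part that bears pot_left_mid alone.

How it is judged:
On the way, in this order (a step that is already met when the one before it is completed fails the run):
1. the tray is fully home (value of joint tray below 0.005 m), for 0.2 s.
2. then the vent is fully shut, with the tray still home (value of joint each of tray, vent below 0.005 m), for 0.2 s.
At the end, for the whole second after the job is handed in: The tray is home to within 5 mm and the vent shut to within 5 mm; both small pots stand upright (within 0.3 rad) on the tray's floor inside the propagator; every bystander is within 25 mm of where it began (all of step 2 and angle between each of pot_left_mid, pot_right_mid's own z axis and vertical below 0.3 rad and height (world z) of pot_left_mid between 0.022 and 0.04 m and x of each of pot_left_mid, pot_right_mid in the frame of propagator above -0.09 m and height (world z) of pot_right_mid between 0.022 and 0.04 m and distance of each of grass_pot, feed_bottle, algae_jar, trowel, seed_tin from where it was at the start of the episode below 0.025 m); the robot touches nothing.
It fails at once if a pot in the tray is picked up (height (world z) of any of pot_left_mid, pot_right_mid above 0.048 m).
It fails at once if a pot in the tray is tipped over (angle between any of pot_left_mid, pot_right_mid's own z axis and vertical above 0.5 rad).
It fails at once if the tray is slammed (faster than 0.4 m/s) (velocity of joint tray below -0.4 m/s).
It fails at once if the propagator is gripped or pushed hard (over 38 N) (contact force between the fingers and propagator above 38 N).
It fails at once if something else on the bench is moved by more than 25 mm (distance of any of grass_pot, feed_bottle, algae_jar, trowel, seed_tin from where it was at the start of the episode above 0.025 m).
It also fails if it takes over 42 s, if anything falls off the work surface, if the arm or the gripper's body presses on something with over 40 N, if the wrist force passes 120 N, or if a joint passes its speed limit or range.

### The arm

A 7-joint arm with a two-finger parallel gripper is mounted at the origin on the work surface. World frame = base frame: x ahead of the robot, y to its left, z up, the work surface at z = 0. Lengths are in m, angles in rad, forces in N, time in s.
With the tool pointing down it reaches from about 0.35 to 0.775 m from the base axis. Payload 3.1 kg.
Tool frame: the origin (TCP) lies midway between the tips of the shut fingers; the grasp point (between the pads) lies 19 mm behind it; z points along the fingers, y is the direction in which the jaws open and shut (so a half turn about z gives the same grasp; the last joint's range is limited). The gripper opens to 85 mm and grips with 20 to 120 N. Pads are 22 mm wide; open, the fingers measure 114 mm over their backs; the gripper's body (76 mm by 85 mm) begins 54 mm behind the grasp point. The pads swing forward as they close: fully open they stand 13 mm farther back than shut.
Start: joints at [-1.188, 0.311, 0.014, 1.512, -0.004, 1.319, -0.027], TCP at [0.227, 0.501, 0.231] pointing down, gripper open.
Joint ranges: [-2.7, 2.7], [-0.3, 1.91], [-1.27, 1.3], [0.12, 2.57], [-1.44, 4.58], [0.2, 2.03], [-3.05, 3.05]. Speed limits (rad/s): [2.79, 2.79, 3.14, 3.14, 3.14, 3.14, 3.14].

### API

Orientations are given as a unit quaternion [x, y, z, w].
In Python, from station import manip gives the robot as it stands.
- The arm moves only by the shell command python3 -m pendant 'ROWS' [FORCE]. ROWS is JSON, a list that holds one entry, the list of rows, each a list of 5 numbers: the gripper's target within -1 to 1 (fully open at 1, half-way at 0, shut at -1), then the shift along the tool's x, y, z in mm, then the turn about the tool's z in rad. A call has 1 to 5 rows; each row is the pose to reach, as a shift and turn from the pose commanded when the call began, along the tool's axes at that moment; what a row does not reach only later rows make up. A row lasts 1/12 s, in which the tool goes at most 41.7 mm and 7.16 degrees, less where a joint would pass 70% of its speed; a pose out of reach is approached as far as the arm can. A call with a gripper value outside its range is refused whole. The fingers move at their own pace and stop on an object; FORCE is the grip in N (left out, the last holds). Time passes only in rows, so rows that repeat a pose let the fingers close. It gives the time, the measured TCP pose, the force and the opening at its end, in the units of the state.
- manip.get_state(): the state, without advancing time (a new reading comes with each control period).
- manip.grab_frame(name): name is "scene" or "side" or "wrist"; returns (picture, depth): 420x560x3 uint8, red, green, blue; 420x560 float32, m along the optical axis (not along the pixel's ray), 0 where there is no reading.
- manip.calibration(name): a dict with "mtx" (3x3 intrinsics, pixels), "extrinsics" (4x4, takes a point from camera to world coordinates). Camera axes: x right, y up, looking along -z (the intrinsics and any distortion apply to the point x, -y, -z); pixel columns grow to the right and rows downward; lengths in m; the calibration is good to about 2 mm. A picture is of the moment at which its call begins: read the wrist's pose just before it. calibration takes no time and is no camera call; for the wrist camera it gives the pose at the moment of the call.
- manip.sign_off(): hands the job in, once; it reports no verdict.
The state is a dict: "time": time; "joint_pos": joint angles; "joint_vel": joint speeds; "joint_torque": joint torques, N m; "ee_pos": TCP position; "eef_rot": TCP orientation; "ft_force": force on the tool from outside, world axes, zero at the start; "torque": the same for the moment, N m; "opening": opening from 0.0 (shut) to 1.0 (fully open).
Only numpy, scipy, OpenCV 4.12 (cv2) and the standard library are available. Lean on these libraries where they do the work, as an engineer would, in place of code of your own. Each camera call takes 0.05 s, during which the arm holds its last target. There are 200 camera calls.

## Working session

There is one attempt and no reset: what is moved stays moved. The work goes in short steps, Python scripts to look and compute and a shell command to move; the robot and the scene stay as the last step left them, time stands still between calls to the robot, and variables do not carry over. Pictures are saved under pics/ and viewed, about 8 in all and at most 12, crops included, and the job is handed in when it is done.

```bash
mkdir -p pics; cat > h.py <<'E'
import numpy as np, cv2
from station import manip
from scipy.spatial.transform import Rotation as R
def grab(n,fn=None):
    c=manip.calibration(n); im,d=manip.grab_frame(n)
    if fn: cv2.imwrite('pics/'+fn,im[:,:,::-1])
    return im,d,c
def pts(d,c):
    K=np.array(c['mtx']);T=np.array(c['extrinsics'])
    v,u=np.indices(d.shape)
    p=np.stack([(u-K[0,2])/K[0,0]*d,-(v-K[1,2])/K[1,1]*d,-d],-1)
    return p@T[:3,:3].T+T[:3,3]
E
python3 - <<'E'
from h import *
a=grab('scene','s0.png');b=grab('side','d0.png')
np.savez('f0.npz',a=a[0],ad=a[1],b=b[0],bd=b[1])
s=manip.get_state();print(s)
for n,x in(('scene',a),('side',b)):
    print(n,np.round(x[2]['mtx'],1).tolist(),np.round(x[2]['extrinsics'],3).tolist(),[k for k in x[2]])
    P=pts(x[1],x[2]);hsv=cv2.cvtColor(x[0],cv2.COLOR_RGB2HSV)
    m=cv2.inRange(hsv,(5,150,120),(22,255,255))
    k,l,st,ce=cv2.connectedComponentsWithStats(m)
    for i in range(1,k):
        if st[i,4]>40: print(st[i],np.round(np.median(P[l==i],0),3),np.round(P[l==i].min(0),3),np.round(P[l==i].max(0),3))
E
```

```text
{'time': 0.1, 'joint_pos': array([-1.18769341,  0.3116576 ,  0.01399134,  1.51290884, -0.00436913,
        1.31920415, -0.02715621]), 'joint_vel': array([-0.00071073,  0.00035848,  0.00019292, -0.00355988, -0.00108453,
       -0.00066558,  0.00202   ]), 'joint_torque': array([ 6.75955362e-04, -3.80851865e+01,  1.46820783e-01, -2.31237513e+01,
        1.24079906e-02,  8.09487974e-03, -5.18964338e-07]), 'ee_pos': array([0.22640235, 0.50051566, 0.23031828]), 'eef_rot': array([ 2.10744561e-01,  9.77540575e-01, -1.06074799e-03, -1.67723908e-04]), 'ft_force': array([ 0.47041475,  0.41951259, -0.02895995]), 'torque': array([-0.01204999,  0.0011946 ,  0.02058068]), 'opening': 0.9999064009068305}
scene [[430.6, 0.0, 283.0], [0.0, 430.6, 208.9], [0.0, 0.0, 1.0]] [[0.748, -0.501, 0.435, 1.06], [0.663, 0.578, -0.475, -0.567], [-0.014, 0.644, 0.765, 1.017], [0.0, 0.0, 0.0, 1.0]] ['mtx', 'extrinsics']
[173  21  64  48 716] [-0.487  0.626 -0.05 ] [-0.798 -0.567 -0.06 ] [1.06  0.703 1.017]
[105  37  27  24 206] [-0.796  0.342 -0.048] [-0.872 -0.567 -0.057] [1.06  0.428 1.017]
[ 230   43  123  101 31
[... 2166 characters left out ...]
27] [0.466 0.04  0.049] [ 0.103 -0.829 -0.005] [0.519 0.177 0.999]
[287 238  14  17 126] [ 0.538 -0.04   0.038] [ 0.103 -0.829  0.013] [ 0.559 -0.012  0.999]
[344 273   8  28  49] [ 0.614 -0.172 -0.001] [ 0.103 -0.829 -0.006] [ 0.631 -0.139  0.999]
[319 277  12  24  44] [ 0.557 -0.152 -0.001] [ 0.103 -0.829 -0.005] [ 0.589 -0.133  0.999]
[483 277  77  63 285] [ 0.886 -0.426  0.002] [ 0.103 -0.829 -0.747] [1.577 0.068 0.999]
[318 316  27  15  55] [ 0.512 -0.262 -0.001] [ 0.503 -0.274 -0.005] [ 0.547 -0.221  0.006]
[258 395  24  25  63] [ 0.313 -0.364 -0.   ] [ 0.281 -0.381 -0.005] [ 0.343 -0.35   0.004]
[398 405  37  15 108] [ 0.57  -0.504 -0.001] [ 0.469 -0.576 -0.005] [ 0.59  -0.5    0.141]
```

View pics/s0.png

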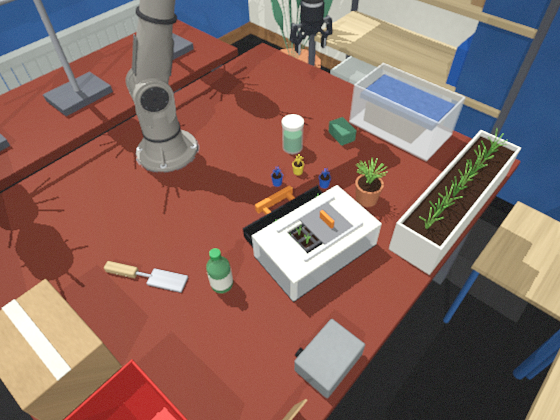

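View pics/d0.png

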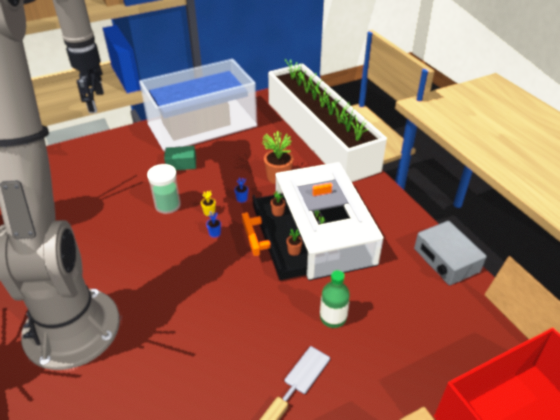

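The scene view shows the robot top left (160,150), the propagator's white roof at (315,240), the orange bar at (275,200) and the orange tab at (327,218). In the side view the bar is at (255,232), the tab at (322,189) and the tray pots at (278,203) and (294,241). Blue and yellow look-alike pots stand in front at side (241,190), (214,226) and (208,204), so the approach has to clear them. Next I'll measure the roof, bar and tab.

```bash
python3 - <<'E'
from h import *
f=np.load('f0.npz')
for n,k in(('scene','a'),('side','b')):
    c=manip.calibration(n);im=f[k];d=f[k+'d'];P=pts(d,c);ok=(d>0)
    hsv=cv2.cvtColor(im,cv2.COLOR_RGB2HSV)
    reg=ok&(P[...,0]>.3)&(P[...,0]<.85)&(P[...,1]>-.2)&(P[...,1]<.3)
    roof=reg&(abs(P[...,2]-.1)<.006)&(hsv[...,1]<50)&(hsv[...,2]>120)
    m=cv2.morphologyEx(roof.astype(np.uint8),cv2.MORPH_OPEN,np.ones((3,3)))
    kk,l,st,_=cv2.connectedComponentsWithStats(m);i=1+st[1:,4].argmax()
    r=cv2.minAreaRect((P[l==i][:,:2]*1000).astype(np.float32));print(n,'roof',r,np.round(cv2.boxPoints(r)).tolist())
    o=reg&(cv2.inRange(hsv,(7,170,120),(20,255,255))>0)
    for nm,lo,hi,x0,x1,y0,y1 in(('bar',.035,.07,.38,.56,-.05,.15),('tab',.11,.15,.6,.73,0,.1)):
        q=P[o&(P[...,2]>lo)&(P[...,2]<hi)&(P[...,0]>x0)&(P[...,0]<x1)&(P[...,1]>y0)&(P[...,1]<y1)]
        r=cv2.minAreaRect((q[:,:2]*1000).astype(np.float32));print(nm,len(q),r,np.round(np.percentile(q,[2,50,98],0),3).tolist())
    # small objects in front
    for nm,lo,hi in(('blue',(105,120,50),(130,255,255)),('yel',(22,150,100),(33,255,255)),('terra',(3,100,60),(16,255,255))):
        mm=(cv2.inRange(hsv,lo,hi)>0)&reg&(P[...,2]>.015)&(P[...,2]<.1)
        kk,l,st,_=cv2.connectedComponentsWithStats(mm.astype(np.uint8))
        for i in range(1,kk):
            if st[i,4]>25:print(nm,st[i].tolist(),np.round(np.percentile(P[l==i],[5,50,95],0),3).tolist())
c=cv2.resize(f['b'][150:290,180:390],None,fx=3.8,fy=3.8,interpolation=cv2.INTER_CUBIC);cv2.imwrite('pics/c1.png',c[:,:,::-1])
E
```

```text
scene roof ((653.2024536132812, 7.5087127685546875), (302.7550048828125, 183.94607543945312), 78.40644836425781) [[533.0, -122.0], [713.0, -159.0], [774.0, 137.0], [594.0, 174.0]]
bar 370 ((476.2183532714844, 43.45132064819336), (130.58067321777344, 50.343685150146484), 79.36295318603516) [[0.446, -0.017, 0.037], [0.467, 0.053, 0.054], [0.503, 0.105, 0.065]]
tab 83 ((662.7999267578125, 33.65751647949219), (11.262622833251953, 45.69963836669922), 88.08003234863281) [[0.641, 0.029, 0.113], [0.665, 0.034, 0.126], [0.685, 0.04, 0.137]]
blue [272, 174, 10, 10, 50] [[0.388, 0.114, 0.017], [0.404, 0.121, 0.031], [0.411, 0.136, 0.04]]
blue [319, 178, 11, 8, 49] [[0.51, 0.208, 0.017], [0.523, 0.213, 0.029], [0.532, 0.229, 0.039]]
yel [292, 154, 11, 19, 102] [[0.4, 0.199, 0.019], [0.415, 0.211, 0.038], [0.428, 0.229, 0.065]]
terra [355, 174, 28, 31, 476] [[0.617, 0.227, 0.019], [0.657, 0.24, 0.066], [0.687, 0.278, 0.074]]
terra [255, 185, 44, 32, 425] [[0.449, -0.016, 0.037], [0.467, 0.051, 0.053], [0.501, 0.101, 0.064]]
side roof ((655.617919921875, 8.11163330078125), (306.91387939453125, 183
[... 737 characters left out ...]
43, 0.061]]
blue [207, 223, 14, 11, 95] [[0.379, 0.115, 0.017], [0.389, 0.121, 0.031], [0.408, 0.133, 0.038]]
yel [203, 192, 8, 11, 42] [[0.407, 0.204, 0.037], [0.413, 0.219, 0.056], [0.421, 0.226, 0.067]]
yel [201, 202, 14, 11, 93] [[0.396, 0.198, 0.017], [0.408, 0.205, 0.033], [0.426, 0.217, 0.039]]
terra [264, 153, 29, 28, 371] [[0.613, 0.226, 0.025], [0.628, 0.244, 0.066], [0.684, 0.287, 0.073]]
terra [270, 198, 15, 19, 164] [[0.559, 0.1, 0.018], [0.569, 0.109, 0.04], [0.589, 0.134, 0.051]]
terra [242, 213, 30, 43, 429] [[0.445, -0.015, 0.034], [0.467, 0.053, 0.05], [0.504, 0.103, 0.061]]
terra [286, 237, 16, 18, 171] [[0.531, -0.045, 0.018], [0.541, -0.038, 0.043], [0.56, -0.014, 0.05]]
```

View pics/c1.png

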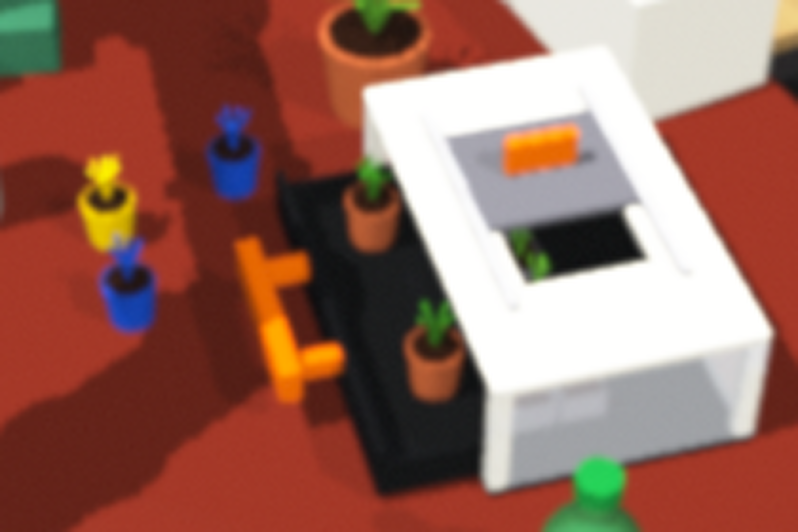

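The crop confirms one orange bar with two stubs and one orange tab on the grey shutter. The blue and yellow pots are the look-alikes and sit off to the side. The propagator is at about (0.654, 0.008), yaw -0.203. The bar's front face is at local x ≈ -0.205, so the tray is about 70 mm out. The tab is at about (0.662, 0.035). I'll start moving with the fingers shut, staying high.

```bash
python3 -m pendant '[[[-1,-28,-26,0,0],[-1,-56,-52,0,0],[-1,-85,-78,0,0],[-1,-114,-104,0,0],[-1,-142,-130,0,0]]]' && python3 -m pendant '[[[-1,-28,-26,0,0],[-1,-56,-52,0,0],[-1,-85,-78,0,0],[-1,-114,-104,0,0],[-1,-142,-130,0,0]]]' && python3 -m pendant '[[[-1,-25,-22,0,-0.1],[-1,-48,-44,0,-0.2],[-1,-70,-66,0,-0.222],[-1,-70,-66,0,-0.222],[-1,-70,-66,0,-0.222]]]'
python3 - <<'E'
from h import *
s=manip.get_state();print(s['time'],s['ee_pos'],R.from_quat(s['eef_rot']).as_matrix().round(3).tolist(),s['opening'])
x=np.array([.979,-.202]);y=np.array([.202,.979]);d=s['ee_pos'][:2]-[.654,.008];print('local',d@x,d@y)
grab('wrist','w1.png')
E
```

```text
time: 0.52
ee_pos: [0.3028, 0.322, 0.2308]
eef_rot: [0.211, 0.978, -0.0, -0.0]
ft_force: [0.8, -0.1, 0.3]
opening: 0.3
time: 0.93
ee_pos: [0.3784, 0.1451, 0.2311]
eef_rot: [0.211, 0.978, 0.0, -0.0]
ft_force: [1.3, -1.3, 0.2]
opening: -0.002
time: 1.35
ee_pos: [0.4149, 0.0562, 0.2311]
eef_rot: [0.104, 0.995, -0.0, -0.0]
ft_force: [0.9, 0.9, -0.9]
opening: -0.003
1.35 [0.41494996 0.05622403 0.23105673] [[-0.978, 0.207, -0.001], [0.207, 0.978, -0.0], [0.001, -0.0, -1.0]] -0.0034469296919824853
local -0.24377124551128573 -0.0010767829560586286
```

View pics/w1.png

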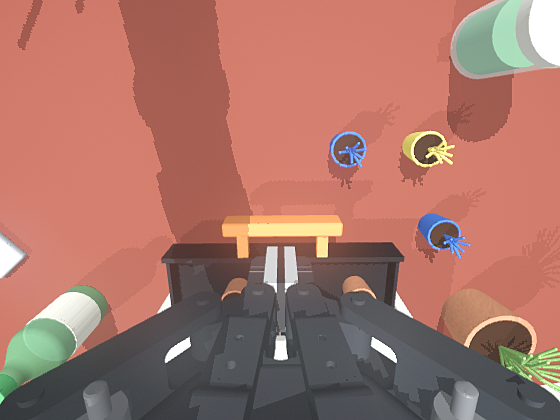

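The wrist view shows the bar square to the tool at (282,226), with the fingertips at (282,255) much higher up. The blue pots are off to the right. I'll get the bar face in the local frame from this view.

```bash
python3 - <<'E'
from h import *
im,d,c=grab('wrist');P=pts(d,c);h=cv2.cvtColor(im,cv2.COLOR_RGB2HSV)
m=(cv2.inRange(h,(8,120,120),(22,255,255))>0)&(d>0);m[:200]=0;m[270:]=0;m[:,:210]=0;m[:,350:]=0
q=P[m];q=q[abs(q[:,2]-.06)<.008]
s=manip.get_state();x=np.array([.979,-.202]);y=np.array([.202,.979])
a=q[:,:2]-[.654,.008];print(len(q),np.median(q[:,2]),np.percentile(a@x,[0,2,50,98]),np.percentile(a@y,[1,50,99]))
K=np.array(c['mtx']);T=np.linalg.inv(np.array(c['extrinsics']))
for z in(.231,.06,.042):
    p=T@np.r_[s['ee_pos'][:2],z,1];print(z,K[0,0]*p[0]/-p[2]+K[0,2],K[1,1]*-p[1]/-p[2]+K[1,2])
E
```

```text
620 0.058612418753938994 [-0.20236766 -0.20214466 -0.19919621 -0.1873592 ] [-0.06416914 -0.04191026  0.06424778]
0.231 282.345630870141 261.0489548521234
0.06 281.4428340463544 184.01876797144476
0.042 281.3986999241924 180.25307054276243
```

The bar face is at local x = -0.202, with y centred to within 1 mm. The TCP is 41 mm in front of it, so it's clear to descend.

```bash
python3 -m pendant '[[[-1,0,0,30,0],[-1,0,0,60,0],[-1,0,0,90,0],[-1,0,0,120,0],[-1,0,0,145,0]]]' && python3 -m pendant '[[[-1,0,0,20,0],[-1,0,0,36,0],[-1,0,0,44,0],[-1,0,0,44,0],[-1,0,0,44,0]]]' && python3 -m pendant '[[[-1,-8,0,0,0],[-1,-16,0,0,0],[-1,-22,0,0,0],[-1,-27,0,0,0],[-1,-32,0,0,0]]]' && python3 -m pendant '[[[-1,-5,0,0,0],[-1,-10,0,0,0],[-1,-15,0,0,0],[-1,-20,0,0,0],[-1,-25,0,0,0]]]'
```

```text
time: 1.87
ee_pos: [0.4133, 0.0601, 0.0843]
eef_rot: [0.099, 0.995, 0.0, -0.001]
ft_force: [-0.6, 1.0, 0.1]
opening: 0.003
time: 2.28
ee_pos: [0.4148, 0.0591, 0.0424]
eef_rot: [0.1, 0.995, 0.0, -0.0]
ft_force: [1.2, -0.6, 0.3]
opening: 0.003
time: 2.7
ee_pos: [0.4467, 0.0518, 0.0427]
eef_rot: [0.101, 0.995, 0.0, -0.0]
ft_force: [-3.4, 0.8, 2.4]
opening: -0.002
time: 3.12
ee_pos: [0.4707, 0.0468, 0.0421]
eef_rot: [0.101, 0.995, 0.0, -0.0]
ft_force: [-3.6, 1.1, 1.2]
opening: 0.0
```

Contact at about 3.5 N and the tray is sliding. About 41 mm to go.

```bash
python3 -m pendant '[[[-1,-5,0,0,0],[-1,-10,0,0,0],[-1,-15,0,0,0],[-1,-20,0,0,0],[-1,-25,0,0,0]]]' && python3 -m pendant '[[[-1,-3,0,0,0],[-1,-6,0,0,0],[-1,-9,0,0,0],[-1,-11,0,0,0],[-1,-13,0,0,0]]]'  && python3 -m pendant '[[[-1,-1,0,0,0],[-1,-2,0,0,0],[-1,-3,0,0,0]]]'
```

```text
time: 3.53
ee_pos: [0.4955, 0.0418, 0.0421]
eef_rot: [0.101, 0.995, 0.0, -0.0]
ft_force: [-3.2, 1.6, 0.3]
opening: 0.001
time: 3.95
ee_pos: [0.508, 0.0392, 0.0422]
eef_rot: [0.101, 0.995, 0.0, -0.0]
ft_force: [-2.3, 1.6, -0.0]
opening: -0.002
time: 4.2
ee_pos: [0.5108, 0.0386, 0.0422]
eef_rot: [0.101, 0.995, 0.0, -0.0]
ft_force: [-1.5, 2.8, -0.5]
opening: -0.002
```

```bash
for i in 1; do python3 -m pendant '[[[-1,-1,0,0,0],[-1,-2,0,0,0],[-1,-3,0,0,0]]]'; python3 -m pendant '[[[-1,-1,0,0,0],[-1,-2,0,0,0]]]';  done
```

```text
time: 4.45
ee_pos: [0.5137, 0.0379, 0.0422]
eef_rot: [0.101, 0.995, 0.0, -0.0]
ft_force: [-2.7, 1.9, -2.0]
opening: -0.0
time: 4.62
ee_pos: [0.5143, 0.0379, 0.0422]
eef_rot: [0.101, 0.995, 0.0, -0.002]
ft_force: [-7.1, 2.1, 4.0]
opening: -0.004
```

Motion has stalled and the force is rising, at the expected stop position. One more nudge, then I'll back off and check.

```bash
python3 -m pendant '[[[-1,-1,0,0,0],[-1,-1,0,0,0],[-1,-2,0,0,0],[-1,-2,0,0,0]]]'; python3 -m pendant '[[[-1,8,0,0,0],[-1,20,0,0,0],[-1,35,0,0,0],[-1,35,0,-20,0],[-1,35,0,-50,0]]]' ; python3 -m pendant '[[[-1,0,0,-35,0],[-1,0,0,-70,0],[-1,0,0,-100,0],[-1,0,0,-120,0],[-1,0,0,-120,0]]]'
python3 - <<'E'
from h import *
x=np.array([.979,-.202]);y=np.array([.202,.979])
for n in('wrist','side','scene'):
    im,d,c=grab(n,n+'2.png');P=pts(d,c);h=cv2.cvtColor(im,cv2.COLOR_RGB2HSV)
    m=(cv2.inRange(h,(8,150,120),(22,255,255))>0)&(d>0)
    a=P[...,:2]-[.654,.008];lx=a@x;ly=a@y
    for nm,z0,z1,xr,yr in(('bar',.05,.068,(-.22,-.1),(-.08,.08)),('tab',.112,.142,(-.04,.06),(-.06,.08))):
        k=m&(P[...,2]>z0)&(P[...,2]<z1)&(lx>xr[0])&(lx<xr[1])&(ly>yr[0])&(ly<yr[1])
        if k.sum()>5:print(n,nm,k.sum(),np.percentile(lx[k],[2,50,98]).round(4),np.percentile(ly[k],[2,50,98]).round(4),np.percentile(P[k][:,2],[5,95]).round(3))
s=manip.get_state();e=s['ee_pos'];q=e[:2]-[.654,.008];print(e,q@x,q@y,s['time'])
E
```

```text
time: 4.95
ee_pos: [0.5143, 0.0379, 0.0422]
eef_rot: [0.101, 0.995, 0.0, -0.004]
ft_force: [-9.8, 1.2, 5.8]
opening: 0.0
time: 5.37
ee_pos: [0.4815, 0.0431, 0.091]
eef_rot: [0.101, 0.995, -0.001, -0.002]
ft_force: [0.8, 0.0, 0.1]
opening: 0.002
time: 5.78
ee_pos: [0.4888, 0.0431, 0.2185]
eef_rot: [0.102, 0.995, 0.002, 0.008]
ft_force: [-0.1, 0.1, 0.2]
opening: -0.0
wrist bar 1264 [-0.1315 -0.1267 -0.1161] [-0.0621 -0.0238  0.0587] [0.051 0.06 ]
side bar 265 [-0.134  -0.1272 -0.1102] [-0.0647 -0.0054  0.0604] [0.052 0.062]
side tab 156 [-0.0227  0.0005  0.025 ] [0.024  0.0284 0.0344] [0.113 0.135]
scene bar 196 [-0.1337 -0.1256 -0.1188] [-0.0647 -0.0036  0.0609] [0.058 0.064]
scene tab 124 [-0.0197  0.0056  0.0246] [0.0249 0.0279 0.0351] [0.114 0.137]
[0.48403199 0.04348802 0.21235425] -0.1735672632191715 0.0004092299754017407 5.9333
```

View pics/side2.png

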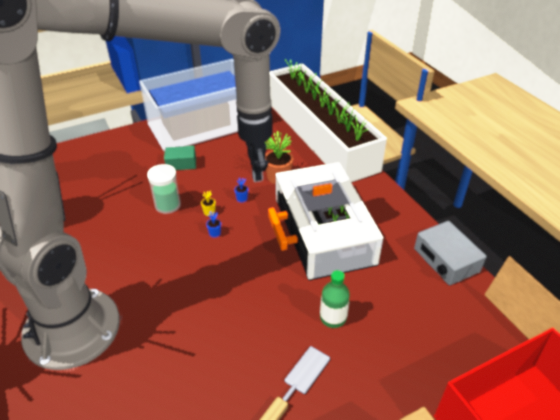

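The side view shows the tray in, with the bar close to the front at (282,228), the tab at (322,189), and the bystanders and look-alike pots unmoved. The bar face measures -0.134 against -0.135 for home. The tab is at local (0.001, +0.030), so I'll go to its +y side at height.

```bash
python3 -m pendant '[[[-1,-35,14,0,0],[-1,-70,28,0,0],[-1,-105,42,0,0],[-1,-140,56,0,0],[-1,-174,72,0,0]]]' && python3 -m pendant '[[[-1,0,0,0,0],[-1,0,0,20,0],[-1,0,0,45,0],[-1,0,0,60,0],[-1,0,0,60,0]]]'
python3 - <<'E'
from h import *
x=np.array([.979,-.202]);y=np.array([.202,.979])
s=manip.get_state();e=s['ee_pos'];q=e[:2]-[.654,.008];print(e,q@x,q@y,s['time'],R.from_quat(s['eef_rot']).as_matrix().round(3).tolist())
grab('wrist','w3.png')
E
```

```text
time: 6.35
ee_pos: [0.6695, 0.0789, 0.2099]
eef_rot: [0.102, 0.995, -0.001, -0.001]
ft_force: [0.5, -0.4, 1.2]
opening: -0.003
time: 6.77
ee_pos: [0.6646, 0.0791, 0.1455]
eef_rot: [0.102, 0.995, -0.002, -0.006]
ft_force: [-1.6, 0.3, -1.0]
opening: 0.002
[0.66456413 0.07907353 0.1454551 ] -0.004014566616726967 0.07171494332785742 6.7667 [[-0.979, 0.202, -0.011], [0.202, 0.979, -0.002], [0.011, -0.004, -1.0]]
```

View pics/w3.png

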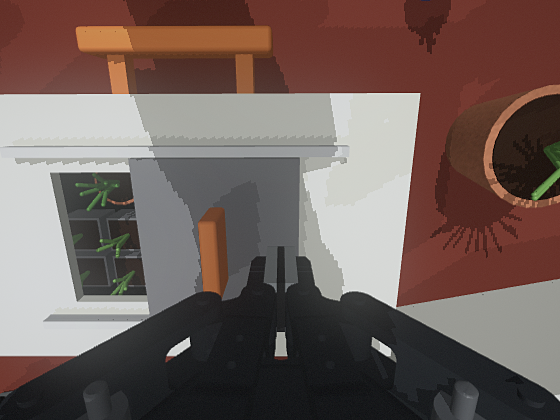

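The wrist view shows the tab at (213,250) and the shut fingers at (282,270), beyond its +y face with a clear gap. The open vent is at (105,240). I'll lower to z ≈ 0.120 and push towards -y.

```bash
python3 -m pendant '[[[-1,0,0,12,0],[-1,0,0,26,0],[-1,0,0,26,0]]]' && python3 -m pendant '[[[-1,0,-5,0,0],[-1,0,-10,0,0],[-1,0,-15,0,0],[-1,0,-20,0,0],[-1,0,-25,0,0]]]' && python3 -m pendant '[[[-1,0,-5,0,0],[-1,0,-10,0,0],[-1,0,-15,0,0],[-1,0,-20,0,0],[-1,0,-25,0,0]]]'&& python3 -m pendant '[[[-1,0,-4,0,0],[-1,0,-8,0,0],[-1,0,-12,0,0]]]'
```

```text
time: 7.07
ee_pos: [0.6671, 0.0795, 0.1241]
eef_rot: [0.101, 0.995, -0.0, -0.002]
ft_force: [-0.9, -0.3, -0.6]
opening: 0.001
time: 7.48
ee_pos: [0.6639, 0.0544, 0.1273]
eef_rot: [0.102, 0.995, 0.0, 0.001]
ft_force: [-0.2, 2.0, -0.0]
opening: -0.003
time: 7.9
ee_pos: [0.6589, 0.0304, 0.1271]
eef_rot: [0.101, 0.995, 0.0, 0.001]
ft_force: [1.7, 1.5, 3.5]
opening: 0.001
time: 8.15
ee_pos: [0.656, 0.0186, 0.1264]
eef_rot: [0.101, 0.995, 0.0, 0.0]
ft_force: [1.6, 1.5, 3.0]
opening: -0.003
```

```bash
python3 -m pendant '[[[-1,0,-4,0,0],[-1,0,-8,0,0],[-1,0,-12,0,0],[-1,0,-16,0,0]]]'
python3 - <<'E'
from h import *
x=np.array([.979,-.202]);y=np.array([.202,.979])
s=manip.get_state();e=s['ee_pos'];q=e[:2]-[.654,.008];print(e,q@x,q@y,s['time'],s['ft_force'])
grab('wrist','w4.png')
E
```

```text
time: 8.48
ee_pos: [0.6527, 0.0028, 0.1263]
eef_rot: [0.101, 0.995, -0.0, 0.0]
ft_force: [1.9, 0.9, 3.0]
opening: -0.002
[0.65266938 0.0028427  0.12631535] -0.0002608996415949147 -0.005317777388632002 8.4833 [1.92458665 0.92172456 3.00297005]
```

View pics/w4.png

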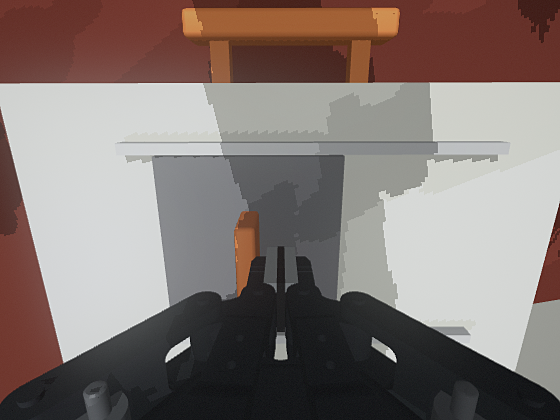

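The wrist view shows the fingertips against the tab at (245,255). The plate's left edge is at (155,200) and the rail ends at (120,148), so there is still some travel left. I'll go on to the stop.

```bash
python3 -m pendant '[[[-1,0,-3,0,0],[-1,0,-6,0,0],[-1,0,-8,0,0]]]'; python3 -m pendant '[[[-1,0,-2,0,0],[-1,0,-4,0,0],[-1,0,-6,0,0]]]'; python3 -m pendant '[[[-1,0,-1,0,0],[-1,0,-2,0,0],[-1,0,-3,0,0]]]'
```

```text
time: 8.78
ee_pos: [0.6511, -0.0042, 0.1262]
eef_rot: [0.101, 0.995, 0.001, 0.0]
ft_force: [2.4, 4.5, 2.6]
opening: -0.002
time: 9.03
ee_pos: [0.651, -0.0045, 0.1263]
eef_rot: [0.099, 0.995, 0.004, 0.001]
ft_force: [3.7, 9.4, 0.8]
opening: 0.003
time: 9.28
ee_pos: [0.6509, -0.0045, 0.1263]
eef_rot: [0.098, 0.995, 0.006, 0.001]
ft_force: [3.9, 11.5, 2.3]
opening: -0.001
```

It has stalled at 11.5 N, so the stop is reached. I'll back off, lift and check.

```bash
python3 -m pendant '[[[-1,0,15,0,0],[-1,0,30,0,0],[-1,0,35,-20,0],[-1,0,35,-50,0],[-1,0,35,-80,0]]]' ; python3 -m pendant '[[[-1,30,0,-20,0],[-1,65,0,-30,0],[-1,100,0,-40,0],[-1,140,0,-40,0],[-1,170,0,-40,0]]]';python3 -m pendant '[[[-1,0,0,0,0],[-1,0,0,0,0]]]'
python3 - <<'E'
from h import *
x=np.array([.979,-.202]);y=np.array([.202,.979])
f=np.load('f0.npz')
for n in('wrist','side','scene'):
    im,d,c=grab(n,n+'5.png');P=pts(d,c);h=cv2.cvtColor(im,cv2.COLOR_RGB2HSV)
    m=(cv2.inRange(h,(8,150,120),(22,255,255))>0)&(d>0)
    a=P[...,:2]-[.654,.008];lx=a@x;ly=a@y
    for nm,z0,z1,xr,yr in(('bar',.05,.068,(-.22,-.1),(-.08,.08)),('tab',.112,.142,(-.04,.06),(-.08,.08))):
        k=m&(P[...,2]>z0)&(P[...,2]<z1)&(lx>xr[0])&(lx<xr[1])&(ly>yr[0])&(ly<yr[1])
        if k.sum()>5:print(n,nm,k.sum(),np.percentile(lx[k],[2,50,98]).round(4),np.percentile(ly[k],[2,50,98]).round(4))
    g=(abs(P[...,2]-.106)<.012)&(h[...,1]<60)&(h[...,2]<170)&(abs(lx)<.05)&(abs(ly)<.12)&(d>0)
    if g.sum():print('grey plate y',np.percentile(ly[g],[1,99]).round(3))
    if n=='side': cv2.imwrite('pics/fin.png',cv2.resize(im[110:350,140:400],None,fx=2.4,fy=2.4)[:,:,::-1])
s=manip.get_state();print(s['time'],s['ee_pos'],s['ft_force'])
E
```

```text
time: 9.7
ee_pos: [0.6543, 0.0214, 0.2047]
eef_rot: [0.101, 0.995, -0.001, -0.003]
ft_force: [0.7, -0.6, 0.6]
opening: 0.001
time: 10.12
ee_pos: [0.4866, 0.0547, 0.246]
eef_rot: [0.101, 0.995, -0.001, -0.001]
ft_force: [-0.2, 0.5, 0.2]
opening: -0.001
time: 10.28
ee_pos: [0.4877, 0.0552, 0.2458]
eef_rot: [0.1, 0.995, -0.0, -0.001]
ft_force: [0.7, -0.4, 0.0]
opening: -0.003
wrist bar 746 [-0.1315 -0.1293 -0.1179] [-0.0606 -0.0147  0.0591]
grey plate y [0.007 0.019]
side bar 261 [-0.134  -0.1268 -0.1177] [-0.0636 -0.0058  0.0616]
side tab 176 [-0.0228  0.0006  0.0242] [-0.0379 -0.033  -0.0242]
grey plate y [-0.078  0.022]
scene bar 197 [-0.1336 -0.1257 -0.1194] [-0.0655 -0.0039  0.0602]
scene tab 125 [-0.0192  0.0052  0.0255] [-0.0363 -0.0341 -0.0261]
grey plate y [-0.08  0.02]
10.4333 [0.49068718 0.05436215 0.24619458] [-0.11645315 -0.02334936 -0.70405081]
```

View pics/fin.png

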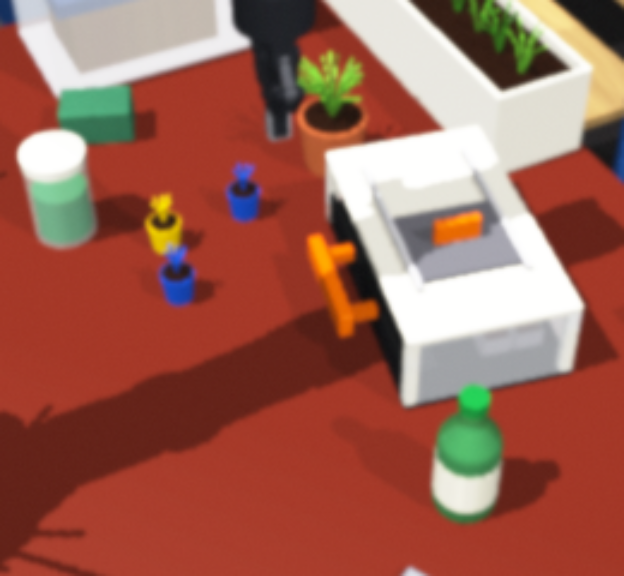

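View pics/scene5.png

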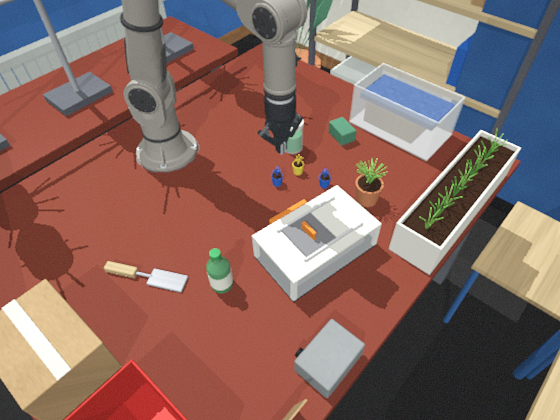

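The close view shows the bar near the front at (340,285) and the tab at (457,228), with the grey plate covering the vent. The scene view agrees (tab at (309,230)), and the bystanders are where they were. The arm is clear, so I'm handing in.

```bash
python3 -c "
from station import manip
print(manip.sign_off())"
```

```text
the job is handed in; nothing more can be done
None
```

I pushed the tray home by its orange bar, then pushed the roof tab until the vent was shut. The job was handed in at about 10.4 s of the 42 s allowed. Sign-off reports no verdict, so what follows is from my own checks.

- **Tray:** it stalled against its stop at about 10 N. The bar's front face then measured 134 mm in front of the propagator's centre, against 135 mm for fully home.
- **Vent:** it stalled against its stop at about 11.5 N after roughly 63 mm of travel. The last pictures show the grey plate covering the whole opening.
- **Bystanders and arm:** by eye, the bystanders and the blue and yellow look-alike pots are where they began; I did not measure this. The arm is clear, with about 0 N on the wrist.
- **Small pots:** I could not check these directly at the end, because they are under the roof. I saw nothing to suggest they tipped, and the tray was pushed at about 0.06 m/s.

No check failed. The only disagreement was 2 to 3 mm between cameras on the bar face: the wrist camera read 131.5 mm, the other two about 134 mm.

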